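Turn over the upside-down claw knuckle and cradle it

TASK

Two cast claw knuckles have come out of the flap bin and one of them landed upside down, its yellow-painted face hidden against the bench. Turn that one over and set it, yellow face up, in the empty cradle, flat on the floor between the four blue corner guides (either end first), without dropping it, and let go. Leave the other knuckle, the piston rod end, the rubber plug and the brass cap where they are.

Things in the scene. Friction and masses are not known exactly. Their poses are not given: they have to be found in the camera images.
- knuckle_a_centre (a point): Centre of the upside-down knuckle: loose rusty casting, 0.45 kg, 84 mm long (own x, forked end at +x), 40 mm wide (own y, flat parallel sides to grip), 46 mm high (own z, out of the yellow-painted face). Starts with z down, centre 23 mm up. Both ends are flat, top and bottom edges chamfered 8 mm: it stands steadily on either end (foot 30 x 40 mm, centre 42 mm up).
- knuckle_b_centre (a point): Centre of the other claw knuckle, the same in shape, size and axes, lying right way up with the yellow face on top. Not to be disturbed.
- cradle_floor (a point): Centre of the pocket floor, the top of a fixed plate (128 x 84 mm), 10 mm above the bench; z up, x lengthwise. Pocket 92 x 48 mm, 4 mm play all round a knuckle. Blue corner blocks rise 14 mm above the floor: end blocks at |x| 46 to 56, |y| 14 to 34 mm; side blocks at |x| 30 to 46, |y| 24 to 34 mm. The middle of the long sides (|x| under 30) is open for fingers.
- rod_end: Silver piston rod end, 103 mm long: a rod 22 mm thick with a round eye 46 mm across and 22 mm high. Origin at its underside. Bystander.
- grommet_plug: Black rubber grommet plug, round, 66 mm across, 36 mm high. Origin at the centre of its underside. Bystander.
- pressure_cap: Brass pressure cap, round, 64 mm across, 34 mm high. Origin at the centre of its underside. Bystander.
Mind the look-alikes: they are no part of the job. What is shaped like the part that bears cradle_floor but orange is not meant. Leave any purple look-alike of the part that bears knuckle_a_centre alone.

How it is judged:
By the outcome, as a careful person would: the job done as asked, in the order asked, and still so for the second after the job is handed in, with the robot touching nothing.
It also fails if it takes over 64 s, if anything falls off the work surface, if the arm or the gripper's body presses on something with over 40 N, if the wrist force passes 120 N, or if a joint passes its speed limit or range.

ROBOT

A 7-joint arm with a two-finger parallel gripper is mounted at the origin on the work surface. World frame = base frame: x ahead of the robot, y to its left, z up, the work surface at z = 0. Lengths are in m, angles in rad, forces in N, time in s.
With the tool pointing down it reaches from about 0.4 to 0.875 m from the base axis. Payload 6.5 kg.
Tool frame: the origin (TCP) lies at the very end of the fingers, on their centre line; the grasp point (between the pads) lies 19 mm behind it; z points along the fingers, x is the direction in which the jaws open and shut, and the axes are right-handed (so a half turn about z gives the same grasp; the last joint's range is limited). The gripper opens to 88 mm and grips with 3 to 60 N. Pads are 18 mm wide; open, the fingers measure 123 mm over their backs; the gripper's body (75 mm by 187 mm) begins 45 mm behind the grasp point.
Start: joints at [-1.411, 0.536, -0.004, 1.538, 0.003, 1.067, -0.071], TCP at [0.146, 0.633, 0.239] pointing down, gripper open.
Joint ranges: [-2.7, 2.7], [-0.37, 2.16], [-1.27, 1.26], [0.24, 2.4], [-1.31, 4.45], [0.19, 1.91], [-2.76, 2.76]. Speed limits (rad/s): [2.39, 2.39, 3.14, 3.14, 3.14, 3.14, 3.14].

INTERFACE

Orientations are given as a unit quaternion [w, x, y, z].
In Python, from cell import manip, optics gives the robot as it stands.
- The arm moves only by the tool send_rows, never from a script. Its argument "plan" is a list of rows, each an object with "fingers": the finger opening in mm, from 0 to 88.1; "xyz": the shift along the tool's x, y, z in mm, a list of three; "roll": the turn about the tool's z in rad. In form: [{"fingers": fingers, "xyz": [tx, ty, tz], "roll": roll}, ...]. A call has 1 to 20 rows; each row is the pose to reach, as a shift and turn from the pose commanded when the call began, along the tool's axes at that moment; what a row does not reach only later rows make up. A row lasts 1/10 s, in which the tool goes at most 50 mm and 8.59 degrees, less where a joint would pass 70% of its speed; a pose out of reach is approached as far as the arm can. A call with a gripper value outside its range is refused whole. The fingers move at their own pace and stop on an object; "grip_force" is the grip in N (left out, the last holds). Time passes only in rows, so rows that repeat a pose let the fingers close. It gives the time, the measured TCP pose, the force and the opening at its end, in the units of the state.
- manip.state(): the state, without advancing time (a new reading comes with each control period).
- optics.get_image(name): name is "scene" or "side" or "wrist"; returns the picture (420x560x3 uint8, blue, green, red); there is no depth.
- optics.camera_model(name): a dict with "K" (3x3 intrinsics, pixels), "R" (3x3) and "t" (3): a world point X has camera coordinates R X + t. Camera axes: x right, y down, z forward; pixel columns grow to the right and rows downward; lengths in m; the calibration is good to about 2 mm. The wrist camera is an equidistant fisheye: a pixel r from the principal point sees the ray r / f radians off the axis. A picture is of the moment at which its call begins: read the wrist's pose just before it. camera_model takes no time and is no camera call; for the wrist camera it gives the pose at the moment of the call.
- manip.hand_in(): hands the job in, once; it reports no verdict.
The state is a dict: "time_s": time; "joint_positions": joint angles; "joint_vel": joint speeds; "joint_efforts": joint torques, N m; "eef_pos": TCP position; "tcp_rot": TCP orientation; "ft_force": force on the tool from outside, world axes, zero at the start; "torque": the same for the moment, N m; "opening": finger opening in m.
Only numpy, scipy, OpenCV 4.12 (cv2) and the standard library are available. Lean on these libraries where they do the work, as an engineer would, in place of code of your own. Each camera call takes 0.05 s, during which the arm holds its last target.

## Working session

There is one attempt and no reset: what is moved stays moved. The work goes in short steps, Python scripts to look and compute and a tool call to move; the robot and the scene stay as the last step left them, time stands still between calls to the robot, and variables do not carry over. Pictures are saved under pics/ and viewed, and the job is handed in when it is done.

Besides the shell and the picture viewer there is one more tool, called after "Call:" as a command line: name --argument value ..., lists and objects as JSON in quotes. send_rows: Moves the arm, as the interface text tells. Its arguments: {"type":"object","properties":{"plan":{"type":"array"},"grip_force":{"type":"number"}},"required":["plan"]}

```bash
ls; mkdir -p pics; python3 - <<'E'
from cell import manip, optics
import cv2
print(manip.state())
for n in("scene","side","wrist"):
    m=optics.camera_model(n);print(n,{k:(v.tolist() if hasattr(v,'tolist') else v) for k,v in m.items()})
    cv2.imwrite(f"pics/{n}0.png",optics.get_image(n))
E
```

```text
pics
{'time_s': 0.0, 'joint_positions': array([-1.41120071,  0.53716924, -0.00440223,  1.53885159,  0.00259357,
        1.0672665 , -0.07120196]), 'joint_vel': array([-0.00052765,  0.00109541, -0.00132059,  0.00061591,  0.00021926,
       -0.00042618, -0.00064787]), 'joint_efforts': array([ 4.17377742e-04, -5.70979679e+01,  9.91395302e-01, -2.51614094e+01,
       -5.61148545e-02,  1.77998096e-02,  1.60669160e-04]), 'eef_pos': array([0.14542501, 0.63291008, 0.23784581]), 'tcp_rot': array([ 5.77977138e-04,  7.82255182e-01,  6.22957557e-01, -6.15793910e-04]), 'ft_force': array([ 0.12005337,  0.3690321 , -0.50910648]), 'torque': array([-0.00867209,  0.00323863, -0.02632365]), 'opening': 0.08821346549568719}
scene {'K': [[436.83470810832307, 0.0, 278.7694263541963], [0.0, 436.83470810832307, 207.86554611057886], [0.0, 0.0, 1.0]], 'R': [[-0.12536123442592811, 0.9921055416126999, 0.0033399408046626716], [0.5278903886072629, 0.06955320103060565, -0.8464597390558332], [-0.8400097014435491, -0.10435011513058952, -0.5324422550408187]], 't': [0.05365487155157305, -0.29183421380713137, 1.6964436017731181]}
side {'K': [[431.5733698796095, 0.0, 279.38099394002734], [0.0, 431.5733698796095, 204.13027457459017], [0.0, 0.0, 1.0]], 'R': [[-0.9181242426523676, -0.39626826672166404, 0.004397254077776817], [-0.21312699812992622, 0.48438398454723347, -0.8484981073533825], [0.3341029148662772, -0.7799638557674025, -0.5291801451059021]], 't': [0.5530553117204631, 0.1969883944917695, 0.7756770181148024]}
wrist {'K': [[325.19226210127806, 0.0, 282.1441725111575], [0.0, 325.19226210127806, 205.41673626612592], [0.0, 0.0, 1.0]], 'R': [[0.22352061185528702, 0.9746989177089634, -0.0007455821992570354], [0.9306917568545954, -0.21320139202223076, 0.29725076982691306], [0.28957104447569937, -0.06713558115307264, -0.9547991537200348]], 't': [-0.6486409620095435, -0.042464049644239964, 0.38943299358653205]}
```

View pics/scene0.png

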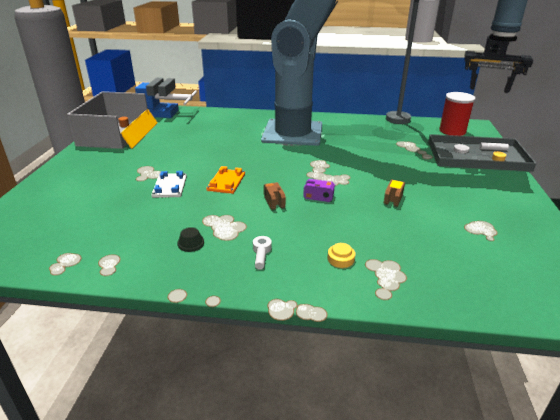

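View pics/side0.png

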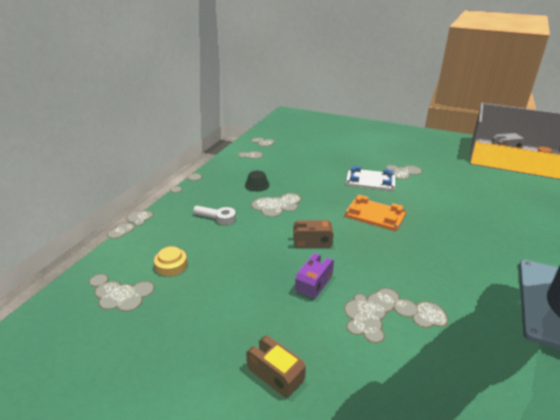

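View pics/wrist0.png

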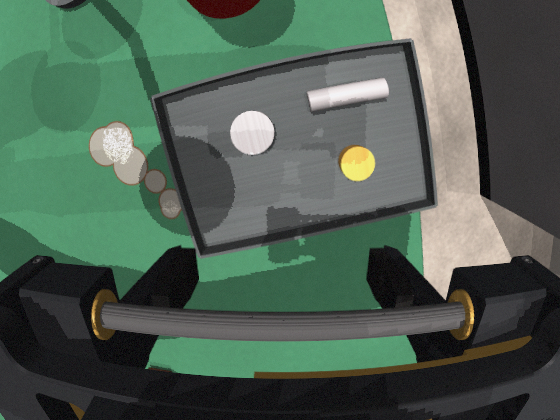

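```bash
python3 - <<'E'
import cv2,numpy as np
s=cv2.imread("pics/scene0.png");d=cv2.imread("pics/side0.png")
a=cv2.resize(s[155:225,140:420],(800,200),interpolation=cv2.INTER_CUBIC)
b=cv2.resize(d[155:400,240:440],None,fx=2,fy=2)[:,:400]
b=cv2.resize(d[160:300,270:430],(457,400),interpolation=cv2.INTER_CUBIC)
c=cv2.resize(d[330:400,240:310],(343,343),interpolation=cv2.INTER_CUBIC)
o=np.zeros((600,800,3),np.uint8);o[:200]=a;o[200:,:457]=b;o[200:543,457:]=c
cv2.imwrite("pics/crop.png",o)
E
```

```text
(no output)
```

View pics/crop.png

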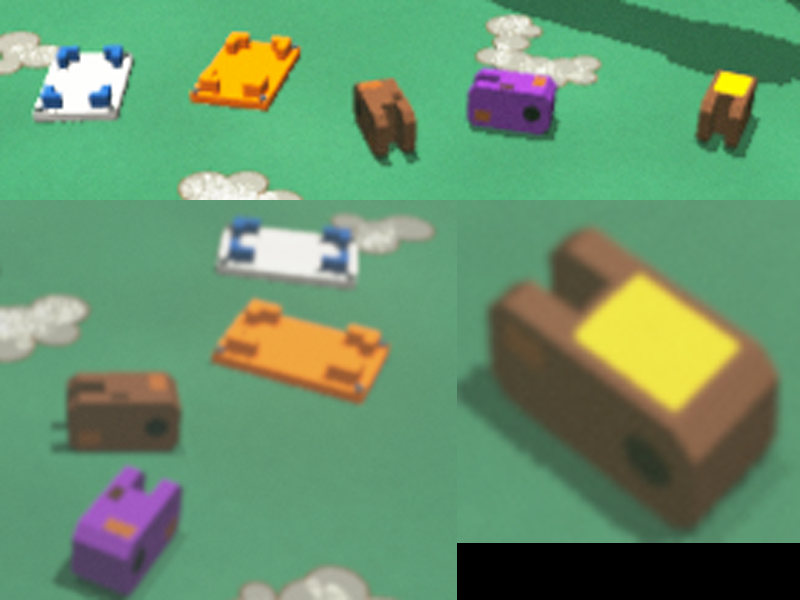

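Candidates: brown without yellow at scene (275,195)/side (313,234) is knuckle A. The brown one with a yellow top at scene (395,193) is B, and the purple one at (320,190) is the decoy. The cradle is the white plate with blue blocks at scene (170,184), not the orange one at (227,179). Now measure.

```bash
cat > h.py <<'E'
import numpy as np,cv2
from cell import manip, optics
from scipy.spatial.transform import Rotation as Ro
def ray(m,px):
    K,R,t=[np.asarray(m[k]) for k in("K","R","t")]
    px=np.atleast_2d(px).astype(float)
    x=(px[:,0]-K[0,2])/K[0,0];y=(px[:,1]-K[1,2])/K[1,1]
    if m.get("fish"):
        r=np.hypot(x,y)+1e-12
        d=np.c_[x/r*np.sin(r),y/r*np.sin(r),np.cos(r)]
    else: d=np.c_[x,y,np.ones(len(x))]
    return -R.T@t, d@R
def onz(m,px,z):
    c,d=ray(m,px); s=(z-c[2])/d[:,2]; return c+d*s[:,None]
def proj(m,X):
    K,R,t=[np.asarray(m[k]) for k in("K","R","t")]
    c=np.atleast_2d(X)@R.T+t
    if m.get("fish"):
        th=np.arctan2(np.hypot(c[:,0],c[:,1]),c[:,2]);n=np.hypot(c[:,0],c[:,1])+1e-12
        u=c[:,:2]/n[:,None]*th[:,None]
    else: u=c[:,:2]/c[:,2:]
    return u*[K[0,0],K[1,1]]+[K[0,2],K[1,2]]
def cam(n):
    m=dict(optics.camera_model(n)); m["fish"]=(n=="wrist"); return m
def hsv(i): return cv2.cvtColor(i,cv2.COLOR_BGR2HSV)
def blobs(mask,amin=20):
    n,l,s,c=cv2.connectedComponentsWithStats(mask.astype(np.uint8)); 
    return [(c[i],s[i,4],l==i) for i in range(1,n) if s[i,4]>=amin]
def totool(dx,st=None):
    st=st or manip.state(); q=st["tcp_rot"]; R=Ro.from_quat([q[1],q[2],q[3],q[0]]); return R.inv().apply(dx)*1000
E
python3 - <<'E'
from h import *
for n in("scene","side"):
    i=cv2.imread(f"pics/{n}0.png");m=cam(n);H=hsv(i);h,s,v=[H[...,k].astype(int) for k in range(3)]
    for nm,mk,z in (("blue",(h>100)&(h<122)&(s>110)&(v>60),.024),("white",(s<40)&(v>150),.010),("brown",(h<16)&(s>60)&(v>20)&(v<190),.023),("purple",(h>130)&(h<160)&(s>80),.023),("yellow",(h>22)&(h<34)&(s>140),.046)):
        for c,a,l in blobs(mk):
            P=onz(m,[c],z)[0]
            if .3<P[0]<1 and abs(P[1])<.6:
                ys,xs=np.nonzero(l); r=cv2.minAreaRect(np.c_[xs,ys].astype(np.float32))
                print(n,nm,c.round(1),a,P.round(3))
E
```

```text
scene blue [163.1 174.2] 38 [ 0.441 -0.359  0.024]
scene blue [179.5 173.6] 36 [ 0.431 -0.31   0.024]
scene blue [157.5 188.9] 44 [ 0.532 -0.343  0.024]
scene blue [175.2 188.4] 39 [ 0.522 -0.293  0.024]
scene white [325.6 173.3] 426 [0.343 0.139 0.01 ]
scene white [162.4 181.4] 684 [ 0.462 -0.356  0.01 ]
scene white [223.9 226.1] 634 [ 0.674 -0.113  0.01 ]
scene white [481.1 228.4] 330 [0.597 0.55  0.01 ]
scene white [260.8 248.1] 299 [ 0.754 -0.003  0.01 ]
scene white [ 64.4 262.2] 318 [ 0.865 -0.445  0.01 ]
scene white [108.4 263.7] 277 [ 0.858 -0.341  0.01 ]
scene white [386.3 275.9] 809 [0.818 0.291 0.01 ]
scene white [176.9 295. ] 152 [ 0.936 -0.152  0.01 ]
scene white [212.7 300.4] 88 [ 0.942 -0.073  0.01 ]
scene white [281.1 308.5] 397 [0.947 0.07  0.01 ]
scene white [310.8 312.1] 329 [0.949 0.131 0.01 ]
scene brown [275.1 191.8] 198 [ 0.502 -0.001  0.023]
scene brown [398.6 191.4] 56 [0.452 0.353 0.023]
scene brown [388.6 190.2] 39 [0.449 0.325 0.023]
scene purple [318.6 189.6] 503 [0.473 0.123 0.023]
scene yellow [226.1 178.9] 244 [ 0.485 -0.148  0.046]
scene yellow [395.9 
[... 340 characters left out ...]
e white [348.  175.4] 40 [ 0.533 -0.32   0.01 ]
side white [276.4 203.7] 710 [ 0.655 -0.103  0.01 ]
side white [215.7 211.4] 330 [ 0.775 -0.012  0.01 ]
side white [119.5 292.5] 1325 [0.796 0.3   0.01 ]
side white [388.  312.4] 2584 [0.328 0.15  0.01 ]
side brown [361.3 200.7] 40 [ 0.462 -0.181  0.023]
side brown [396.5 209.9] 47 [ 0.375 -0.173  0.023]
side brown [372.3 220.1] 236 [ 0.417 -0.107  0.023]
side brown [313.5 226.6] 338 [ 0.532 -0.029  0.023]
side brown [301.  243.2] 32 [0.536 0.039 0.023]
side brown [269.2 342.2] 86 [0.489 0.304 0.023]
side brown [281. 366.] 418 [0.454 0.338 0.023]
side purple [312.9 275. ] 902 [0.479 0.125 0.023]
side yellow [280.2 358.5] 484 [0.453 0.343 0.046]
```

Call:
send_rows --plan '[{"fingers":88,"xyz":[-656,505,-42],"roll":0},{"fingers":88,"xyz":[-656,505,-42],"roll":0},{"fingers":88,"xyz":[-656,505,-42],"roll":0},{"fingers":88,"xyz":[-656,505,-42],"roll":0},{"fingers":88,"xyz":[-656,505,-42],"roll":0},{"fingers":88,"xyz":[-656,505,-42],"roll":0},{"fingers":88,"xyz":[-656,505,-42],"roll":0},{"fingers":88,"xyz":[-656,505,-42],"roll":0},{"fingers":88,"xyz":[-656,505,-42],"roll":0},{"fingers":88,"xyz":[-656,505,-42],"roll":0},{"fingers":88,"xyz":[-656,505,-42],"roll":0},{"fingers":88,"xyz":[-656,505,-42],"roll":0},{"fingers":88,"xyz":[-656,505,-42],"roll":0},{"fingers":88,"xyz":[-656,505,-42],"roll":0},{"fingers":88,"xyz":[-656,505,-42],"roll":0},{"fingers":88,"xyz":[-656,505,-42],"roll":0},{"fingers":88,"xyz":[-656,505,-42],"roll":0},{"fingers":88,"xyz":[-656,505,-42],"roll":0},{"fingers":88,"xyz":[-656,505,-42],"roll":0},{"fingers":88,"xyz":[-656,505,-42],"roll":0}]'

```text
time_s: 2.15
eef_pos: [0.4904, -0.1174, 0.2804]
tcp_rot: [-0.001, 0.782, 0.624, -0.0]
ft_force: [-0.6, -0.5, 0.6]
opening: 0.0882
```

```bash
python3 - <<'E'
from h import *
import pickle
s=manip.state();print(s["time_s"],s["eef_pos"],s["tcp_rot"],s["joint_positions"].round(2))
m=cam("wrist");i=optics.get_image("wrist");cv2.imwrite("pics/w1.png",i);pickle.dump((m,s),open("w1.pkl","wb"))
E
```

```text
2.15 [ 0.49039379 -0.11736795  0.28039399] [-6.38613686e-04  7.81679772e-01  6.23679664e-01 -5.36784351e-05] [-0.32  0.26  0.55  1.9  -0.16  1.03  1.65]
```

View pics/w1.png

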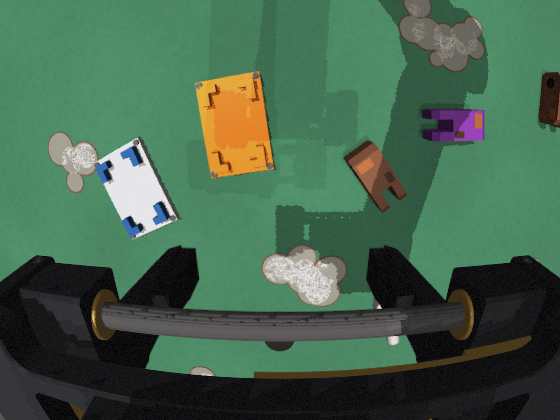

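```bash
python3 - <<'E'
from h import *
import pickle
m,s=pickle.load(open("w1.pkl","rb"));i=cv2.imread("pics/w1.png");H=hsv(i);h,S,v=[H[...,k].astype(int) for k in range(3)]
bl=[(c,a,l) for c,a,l in blobs((h>100)&(h<125)&(S>110)&(v>60))]
for c,a,l in bl: print("blue",c.round(1),a,onz(m,[c],.022).round(4))
# plate outline: white|blue near
mk=np.zeros(h.shape,np.uint8); w=((S<60)&(v>140))|((h>100)&(h<125)&(S>110))
mk[135:242,95:182]=w[135:242,95:182]
b=max(blobs(mk,200),key=lambda q:q[1]); print("plate",b[0],b[1])
cn=max(cv2.findContours(b[2].astype(np.uint8),0,1)[0],key=len)[:,0]
P=onz(m,cn,.010)[:,:2]; r=cv2.minAreaRect((P*1000).astype(np.float32)); print(r,cv2.boxPoints(r))
o1=cv2.resize(i[130:220,330:420],(540,540),interpolation=cv2.INTER_CUBIC)
cv2.imwrite("pics/w1a.png",o1)
o1=cv2.resize(i[130:250,85:190],(525,600),interpolation=cv2.INTER_CUBIC)
cv2.imwrite("pics/w1c.png",o1)
E
```

```text
blue [130.2 155.6] 169 [[ 0.4251 -0.3129  0.022 ]]
blue [102.  171.5] 154 [[ 0.4341 -0.365   0.022 ]]
blue [158.9 214.2] 164 [[ 0.5138 -0.2975  0.022 ]]
blue [130.4 227.5] 155 [[ 0.5231 -0.3491  0.022 ]]
plate [134.15694025 189.42501744] 4301
((467.7711181640625, -332.30828857421875), (142.5797119140625, 85.61026000976562), 9.882146835327148) [[ 390.1927  -302.3732 ]
 [ 404.8853  -386.71323]
 [ 545.34955 -362.24338]
 [ 530.6569  -277.90335]]
```

View pics/w1a.png

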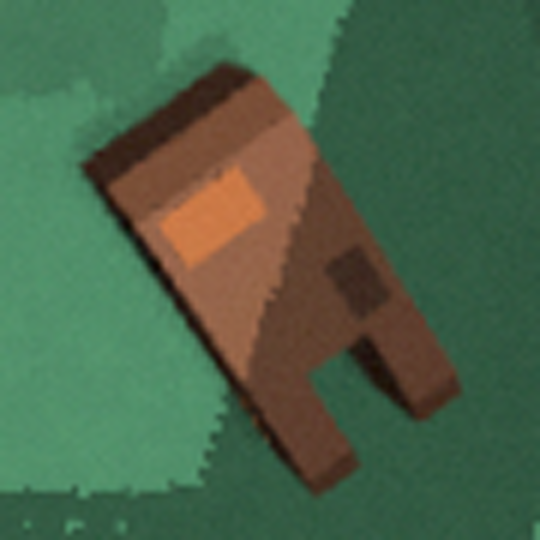

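View pics/w1c.png

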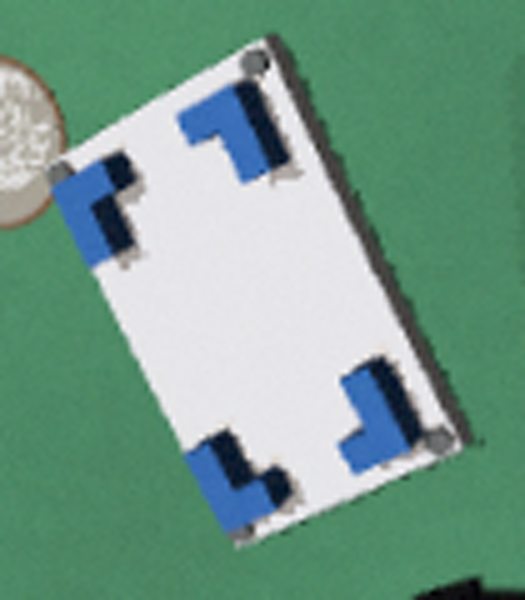

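```bash
python3 - <<'E'
from h import *
import pickle
m,s=pickle.load(open("w1.pkl","rb"))
c=onz(m,np.array([[270,40],[455,440],[240,545],[55,165]])/5+[85,130],.010)[:,:2]*1000
print(c.round(1),c.mean(0),[np.linalg.norm(c[k]-c[k-1]).round(1) for k in range(4)])
d=c[1]+c[2]-c[0]-c[3];print("ang",np.degrees(np.arctan2(d[1],d[0])))
f=lambda p,z:onz(m,np.array(p)/6+[330,130],z)[:,:2]*1000
a=f([[135,222],[295,116]],.046);b=f([[108,185],[262,78]],.038);e=f([[460,378],[312,492]],.038)
print("x-34",a,"x-42",b,"x+42",e)
mid=(b.mean(0)+e.mean(0))/2;d=e.mean(0)-b.mean(0);print(mid,np.linalg.norm(d),np.degrees(np.arctan2(d[1],d[0])))
print([np.linalg.norm(q[1]-q[0]) for q in(a,b,e)], np.linalg.norm(a.mean(0)-b.mean(0)))
q=a[1]-a[0];print("ang from ends",np.degrees(np.arctan2(q[1],q[0]))-90)
E
```

```text
[[ 405.8 -298.3]
 [ 527.7 -279.4]
 [ 544.5 -359.4]
 [ 419.9 -378.7]] [ 474.45073978 -328.92928295] [np.float64(81.7), np.float64(123.4), np.float64(81.7), np.float64(126.1)]
ang 8.812988115608519
x-34 [[503.4621131  -33.6472982 ]
 [488.73974679   3.01515668]] x-42 [[ 4.96534610e+02 -3.64179372e+01]
 [ 4.81128119e+02 -4.68608131e-01]] x+42 [[553.83103428  34.051647  ]
 [571.93064349  -2.98994423]]
[525.85610179  -1.45621064] 81.47125709428288 24.645801160811413
[np.float64(39.50802029678429), np.float64(39.11156150103527), np.float64(41.22711891268232)] 7.913657226827244
ang from ends 21.87867789329917
```

Measured: A centre at about (0.526, −0.0015), 24° (fork outward); length 81 and width 40 match the description. Cradle at (0.4745, −0.329), 9.5°; plate 125x82 matches. I'll go above A's solid end with the jaws across its width.

Call:
send_rows --plan '[{"fingers":80,"xyz":[103,-15,170],"roll":2.508},{"fingers":80,"xyz":[103,-15,170],"roll":2.508},{"fingers":80,"xyz":[103,-15,170],"roll":2.508},{"fingers":80,"xyz":[103,-15,170],"roll":2.508},{"fingers":80,"xyz":[103,-15,170],"roll":2.508},{"fingers":80,"xyz":[103,-15,170],"roll":2.508},{"fingers":80,"xyz":[103,-15,170],"roll":2.508},{"fingers":80,"xyz":[103,-15,170],"roll":2.508},{"fingers":80,"xyz":[103,-15,170],"roll":2.508},{"fingers":80,"xyz":[103,-15,170],"roll":2.508},{"fingers":80,"xyz":[103,-15,170],"roll":2.508},{"fingers":80,"xyz":[103,-15,170],"roll":2.508},{"fingers":80,"xyz":[103,-15,170],"roll":2.508},{"fingers":80,"xyz":[103,-15,170],"roll":2.508},{"fingers":80,"xyz":[103,-15,170],"roll":2.508},{"fingers":80,"xyz":[103,-15,170],"roll":2.508},{"fingers":80,"xyz":[103,-15,170],"roll":2.508},{"fingers":80,"xyz":[103,-15,170],"roll":2.508},{"fingers":80,"xyz":[103,-15,170],"roll":2.508},{"fingers":80,"xyz":[103,-15,170],"roll":2.508}]'

```text
time_s: 4.2
eef_pos: [0.4992, -0.0145, 0.1107]
tcp_rot: [-0.0, 0.836, -0.548, -0.0]
ft_force: [0.1, 0.2, -0.1]
opening: 0.0801
```

```bash
cat > look.py <<'E'
from h import *
import pickle,sys
s=manip.state();q=s["tcp_rot"]
print(s["time_s"],s["eef_pos"].round(4),"yaw",np.degrees(2*np.arctan2(q[2],q[1])).round(2),s["joint_positions"].round(2),"F",s["ft_force"].round(1),s["opening"])
for n in sys.argv[2:]:
    m=cam(n);i=optics.get_image(n);cv2.imwrite(f"pics/{n}{sys.argv[1]}.png",i);pickle.dump((m,s),open(f"{n}{sys.argv[1]}.pkl","wb"))
E
python3 look.py 2 wrist
```

```text
4.2 [ 0.4992 -0.0145  0.1107] yaw -66.46 [-0.8   0.73  1.01  2.06 -0.86  0.84 -0.43] F [ 0.1  0.2 -0.1] 0.08014572831712558
```

View pics/wrist2.png

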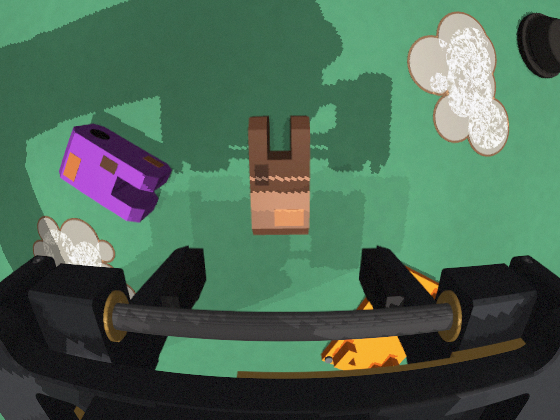

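```bash
python3 - <<'E'
from h import *
import pickle
m,s=pickle.load(open("wrist2.pkl","rb"))
def T(p,z): 
    X=onz(m,p,z)-s["eef_pos"]; return totool(X,s).round(1)
print("x-34",T([[251,229],[309,228]],.046)); print("x-42",T([[252,235],[309,234]],.038)); print("fork tip",T([[250,116],[308,116]],.042))
print("tcp proj",proj(m,[s["eef_pos"]-[0,0,.10]]))
E
```

```text
x-34 [[-20.3   5.   64.7]
 [ 20.1   4.3  64.7]]
x-42 [[-20.6  12.9  72.7]
 [ 21.   12.   72.7]]
fork tip [[-19.6 -72.2  68.8]
 [ 18.3 -72.2  68.7]]
tcp proj [[280.4607141  206.94990251]]
```

Call:
send_rows --plan '[{"fingers":80,"xyz":[0,0,50],"roll":0},{"fingers":80,"xyz":[0,0,80],"roll":0},{"fingers":80,"xyz":[0,0,95],"roll":0},{"fingers":80,"xyz":[0,0,105],"roll":0},{"fingers":80,"xyz":[0,0,105],"roll":0},{"fingers":30,"xyz":[0,0,105],"roll":0},{"fingers":30,"xyz":[0,0,105],"roll":0},{"fingers":30,"xyz":[0,0,105],"roll":0},{"fingers":30,"xyz":[0,0,105],"roll":0},{"fingers":30,"xyz":[0,0,105],"roll":0},{"fingers":30,"xyz":[0,0,105],"roll":0},{"fingers":30,"xyz":[0,0,105],"roll":0}]' --grip_force 12

```text
time_s: 5.45
eef_pos: [0.4989, -0.014, 0.0059]
tcp_rot: [-0.001, 0.836, -0.549, -0.001]
ft_force: [-1.8, 1.7, 5.5]
opening: 0.0404
```

Call:
send_rows --plan '[{"fingers":30,"xyz":[0,-2,-5],"roll":0},{"fingers":30,"xyz":[0,-4,-10],"roll":0},{"fingers":30,"xyz":[0,-8,-17],"roll":0},{"fingers":30,"xyz":[0,-12,-21],"roll":0},{"fingers":30,"xyz":[0,-16,-26],"roll":0},{"fingers":30,"xyz":[0,-20,-30],"roll":0},{"fingers":30,"xyz":[0,-25,-33],"roll":0},{"fingers":30,"xyz":[0,-30,-37],"roll":0},{"fingers":30,"xyz":[0,-35,-40],"roll":0},{"fingers":30,"xyz":[0,-35,-40],"roll":0}]'

```text
time_s: 6.45
eef_pos: [0.5326, -0.0009, 0.0461]
tcp_rot: [-0.0, 0.836, -0.549, 0.001]
ft_force: [0.4, -0.1, -5.4]
opening: 0.0398
```

```bash
python3 look.py 3 wrist side; python3 - <<'E'
import cv2,numpy as np
a=cv2.imread("pics/wrist3.png");b=cv2.imread("pics/side3.png")
o=np.zeros((600,800,3),np.uint8);o[:300,:400]=cv2.resize(a,(400,300));o[:600,400:]=cv2.resize(b[130:310,240:360],(400,600));cv2.imwrite("pics/c3.png",o)
E
```

```text
6.45 [ 0.5326 -0.0009  0.0461] yaw -66.58 [-0.72  0.86  0.88  2.   -0.97  0.78 -0.4 ] F [ 0.4 -0.1 -5.4] 0.039839893096488166
```

View pics/c3.png

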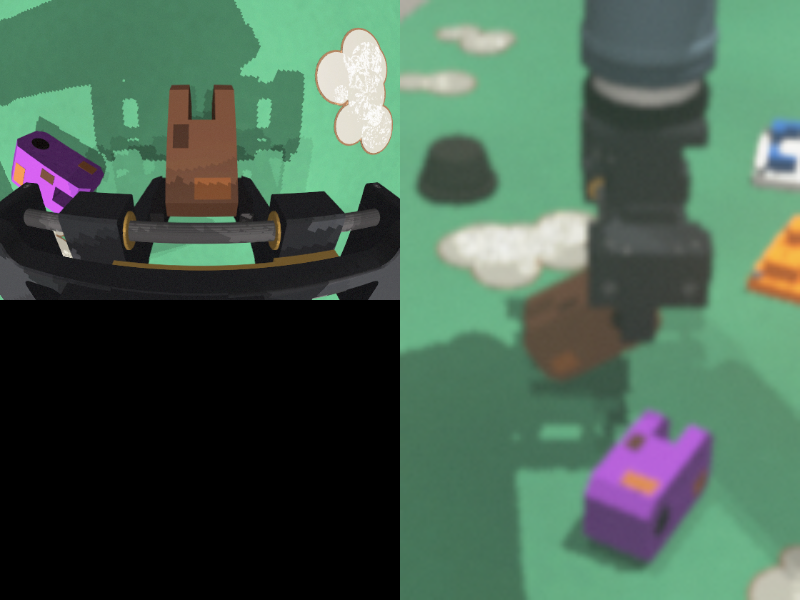

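Call:
send_rows --plan '[{"fingers":30,"xyz":[0,0,0],"roll":0},{"fingers":30,"xyz":[0,0,0],"roll":0},{"fingers":30,"xyz":[0,0,0],"roll":0}]' --grip_force 7

```text
time_s: 6.85
eef_pos: [0.5313, -0.0013, 0.0458]
tcp_rot: [-0.0, 0.836, -0.549, -0.0]
ft_force: [-0.6, 0.6, -3.0]
opening: 0.0398
```

```bash
python3 look.py 4 side; python3 - <<'E'
import cv2,numpy as np
b=cv2.imread("pics/side4.png")
cv2.imwrite("pics/c4.png",cv2.resize(b[130:310,240:360],(400,600)))
E
```

```text
6.85 [ 0.5313 -0.0013  0.0458] yaw -66.65 [-0.72  0.86  0.88  2.   -0.97  0.78 -0.4 ] F [-0.6  0.6 -3. ] 0.03979060823054645
```

View pics/c4.png

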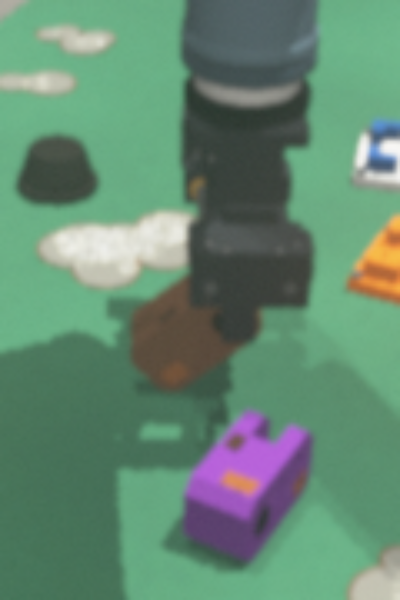

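Call:
send_rows --plan '[{"fingers":30,"xyz":[0,-5,-4],"roll":0},{"fingers":30,"xyz":[0,-10,-7],"roll":0},{"fingers":30,"xyz":[0,-15,-10],"roll":0},{"fingers":30,"xyz":[0,-20,-12],"roll":0},{"fingers":30,"xyz":[0,-25,-13],"roll":0},{"fingers":30,"xyz":[0,-30,-14],"roll":0},{"fingers":30,"xyz":[0,-35,-14],"roll":0},{"fingers":30,"xyz":[0,-40,-14],"roll":0},{"fingers":30,"xyz":[0,-45,-13],"roll":0},{"fingers":30,"xyz":[0,-50,-12],"roll":0},{"fingers":30,"xyz":[0,-50,-12],"roll":0}]'

```text
time_s: 8.0
eef_pos: [0.5803, 0.0197, 0.059]
tcp_rot: [-0.002, 0.836, -0.549, 0.002]
ft_force: [-0.0, 4.0, 6.6]
opening: 0.0403
```

```bash
python3 look.py 5 side scene; python3 - <<'E'
import cv2,numpy as np
b=cv2.imread("pics/side5.png");a=cv2.imread("pics/scene5.png")
o=np.zeros((600,800,3),np.uint8);o[:,:400]=cv2.resize(b[130:310,240:360],(400,600));o[:,400:]=cv2.resize(a[120:240,240:320],(400,600));cv2.imwrite("pics/c5.png",o)
E
```

```text
8.0 [0.5803 0.0197 0.059 ] yaw -66.57 [-0.73  0.9   0.9   1.87 -0.94  0.86 -0.5 ] F [-0.   4.   6.6] 0.04027367781909694
```

View pics/c5.png

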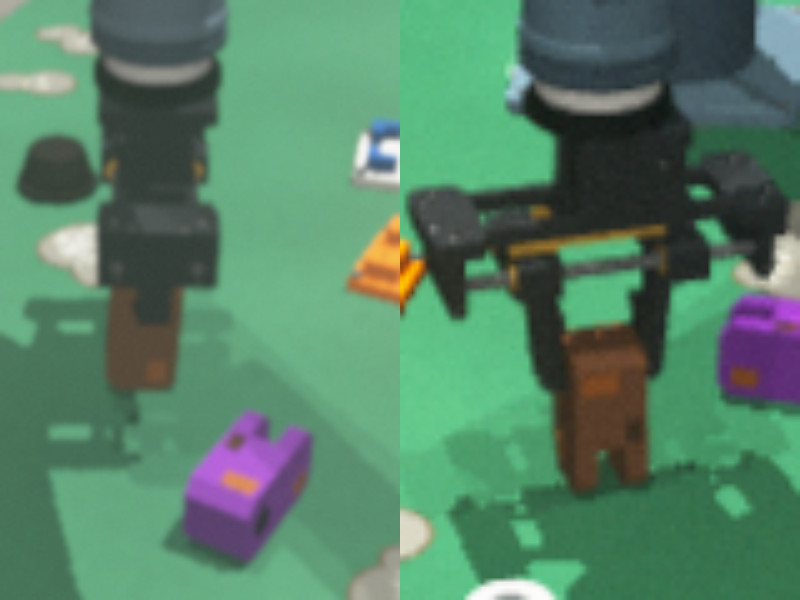

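Call:
send_rows --plan '[{"fingers":60,"xyz":[0,0,0],"roll":0},{"fingers":60,"xyz":[0,0,0],"roll":0},{"fingers":60,"xyz":[0,0,0],"roll":0},{"fingers":60,"xyz":[0,0,0],"roll":0},{"fingers":60,"xyz":[0,0,0],"roll":0}]'

```text
time_s: 8.6
eef_pos: [0.5773, 0.0185, 0.0576]
tcp_rot: [0.0, 0.836, -0.549, -0.0]
ft_force: [-0.1, -0.5, -0.1]
opening: 0.0601
```

```bash
python3 look.py 6 wrist scene side; python3 - <<'E'
import cv2,numpy as np
a=cv2.imread("pics/scene6.png");b=cv2.imread("pics/side6.png")
o=np.zeros((600,800,3),np.uint8);o[:300,:400]=cv2.resize(cv2.imread("pics/wrist6.png"),(400,300));o[300:,:400]=cv2.resize(b[160:250,240:360],(400,300));o[:,400:]=cv2.resize(a[120:240,240:320],(400,600));cv2.imwrite("pics/c6.png",o)
E
```

```text
8.6 [0.5773 0.0185 0.0576] yaw -66.64 [-0.73  0.9   0.9   1.88 -0.94  0.86 -0.5 ] F [-0.1 -0.5 -0.1] 0.060120803571760764
```

View pics/c6.png

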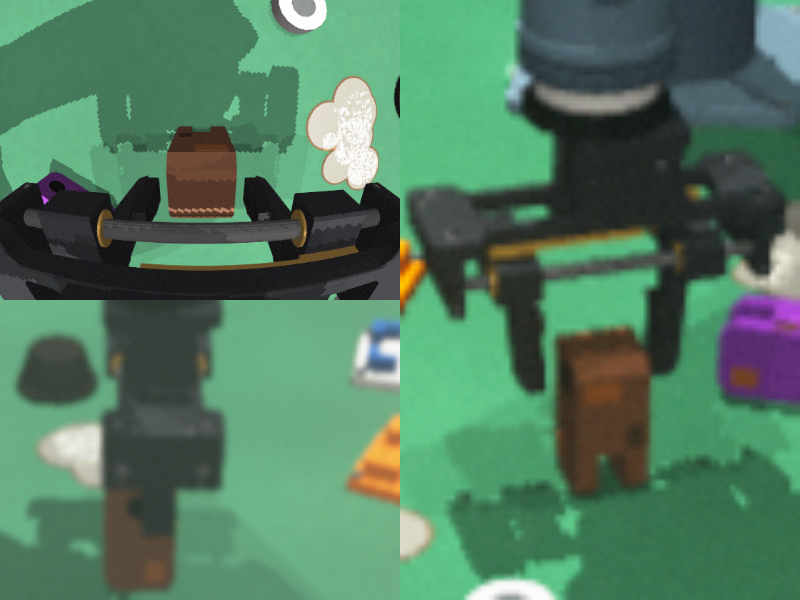

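```bash
python3 - <<'E'
import cv2
a=cv2.imread("pics/wrist6.png");cv2.imwrite("pics/c6b.png",cv2.resize(a[0:310,210:470],None,fx=1.9,fy=1.9,interpolation=cv2.INTER_CUBIC))
E
```

```text
(no output)
```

View pics/c6b.png

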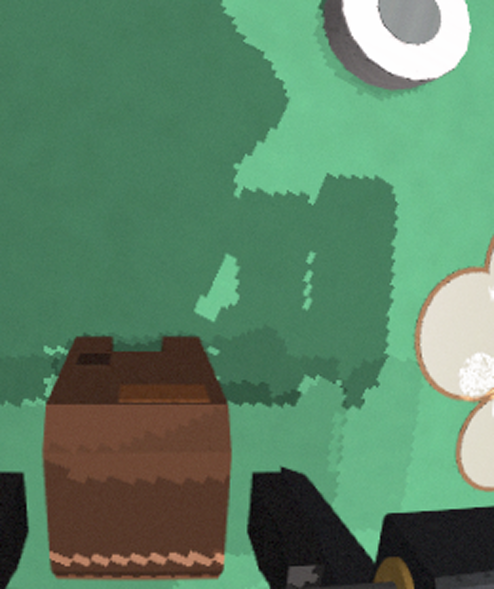

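```bash
python3 - <<'E'
from h import *
import pickle
m,s=pickle.load(open("wrist6.pkl","rb"))
T=lambda p,z: totool(onz(m,np.array(p)/1.9+[210,0],z)-s["eef_pos"],s).round(1)
print("far z76",T([[47,405],[228,403]],.076));print("far foot z84",T([[45,452],[230,452]],.084));print("near",T([[50,553],[225,557]],.084))
print("rod eye edge",T([[330,30],[390,88]],.005))
E
```

```text
far z76 [[-18.3 -34.6 -18.4]
 [ 21.4 -35.1 -18.4]]
far foot z84 [[-18.  -26.8 -26.4]
 [ 21.1 -26.8 -26.4]]
near [[-18.4  -1.6 -26.4]
 [ 21.6  -0.5 -26.4]]
rod eye edge [[  64.4 -139.2   52.6]
 [  85.5 -121.2   52.6]]
```

Call:
send_rows --plan '[{"fingers":60,"xyz":[1.5,-6,0],"roll":0},{"fingers":60,"xyz":[1.5,-12,0],"roll":0},{"fingers":60,"xyz":[1.5,-12,6],"roll":0},{"fingers":60,"xyz":[1.5,-12,11],"roll":0},{"fingers":60,"xyz":[1.5,-12,11],"roll":0},{"fingers":30,"xyz":[1.5,-12,11],"roll":0},{"fingers":30,"xyz":[1.5,-12,11],"roll":0},{"fingers":30,"xyz":[1.5,-12,11],"roll":0},{"fingers":30,"xyz":[1.5,-12,11],"roll":0},{"fingers":30,"xyz":[1.5,-12,11],"roll":0}]' --grip_force 8

```text
time_s: 9.75
eef_pos: [0.5888, 0.0226, 0.0469]
tcp_rot: [-0.0, 0.836, -0.549, -0.0]
ft_force: [-2.2, 2.0, 3.0]
opening: 0.0403
```

Call:
send_rows --plan '[{"fingers":30,"xyz":[0,-6,-1],"roll":0},{"fingers":30,"xyz":[0,-12,-2],"roll":0},{"fingers":30,"xyz":[0,-18,-2],"roll":0},{"fingers":30,"xyz":[0,-24,-1],"roll":0},{"fingers":30,"xyz":[0,-30,0],"roll":0},{"fingers":30,"xyz":[0,-35,1],"roll":0},{"fingers":30,"xyz":[0,-40,3],"roll":0},{"fingers":30,"xyz":[0,-46,6],"roll":0},{"fingers":30,"xyz":[0,-51,8],"roll":0},{"fingers":30,"xyz":[0,-51,8],"roll":0}]'

```text
time_s: 10.75
eef_pos: [0.6382, 0.0428, 0.0394]
tcp_rot: [-0.001, 0.836, -0.549, 0.002]
ft_force: [4.4, 3.0, 1.8]
opening: 0.0397
```

```bash
python3 look.py 7 side wrist; python3 - <<'E'
import cv2,numpy as np
b=cv2.imread("pics/side7.png")
o=np.zeros((600,800,3),np.uint8);o[:300,:400]=cv2.resize(cv2.imread("pics/wrist7.png"),(400,300));o[:,400:]=cv2.resize(b[130:310,220:340],(400,600));cv2.imwrite("pics/c7.png",o)
E
```

```text
10.75 [0.6382 0.0428 0.0394] yaw -66.58 [-0.7   0.99  0.88  1.71 -0.95  0.92 -0.58] F [4.4 3.  1.8] 0.0397096305281984
```

View pics/c7.png

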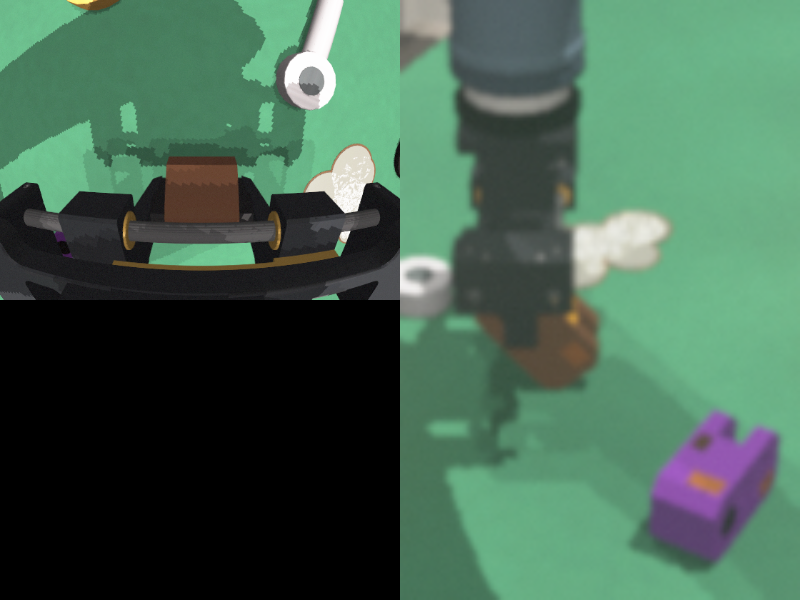

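Call:
send_rows --plan '[{"fingers":30,"xyz":[0,-5,3],"roll":0},{"fingers":30,"xyz":[0,-10,6],"roll":0},{"fingers":30,"xyz":[0,-14,9],"roll":0},{"fingers":30,"xyz":[0,-18,13],"roll":0},{"fingers":30,"xyz":[0,-22,17],"roll":0},{"fingers":30,"xyz":[0,-25,20],"roll":0},{"fingers":30,"xyz":[0,-28,24],"roll":0},{"fingers":30,"xyz":[0,-31,29],"roll":0},{"fingers":30,"xyz":[0,-33,34],"roll":0},{"fingers":30,"xyz":[0,-33,34],"roll":0}]'

```text
time_s: 11.85
eef_pos: [0.6655, 0.0547, 0.0043]
tcp_rot: [0.001, 0.836, -0.549, -0.0]
ft_force: [0.2, -1.0, 2.3]
opening: 0.0402
```

```bash
python3 look.py 8 side wrist; python3 - <<'E'
import cv2,numpy as np
b=cv2.imread("pics/side8.png")
o=np.zeros((600,800,3),np.uint8);o[:300,:400]=cv2.resize(cv2.imread("pics/wrist8.png"),(400,300));o[:,400:]=cv2.resize(b[130:310,200:320],(400,600));cv2.imwrite("pics/c8.png",o)
E
```

```text
11.85 [0.6655 0.0547 0.0043] yaw -66.66 [-0.67  1.07  0.84  1.62 -0.97  0.92 -0.61] F [ 0.2 -1.   2.3] 0.04022562465190097
```

View pics/c8.png

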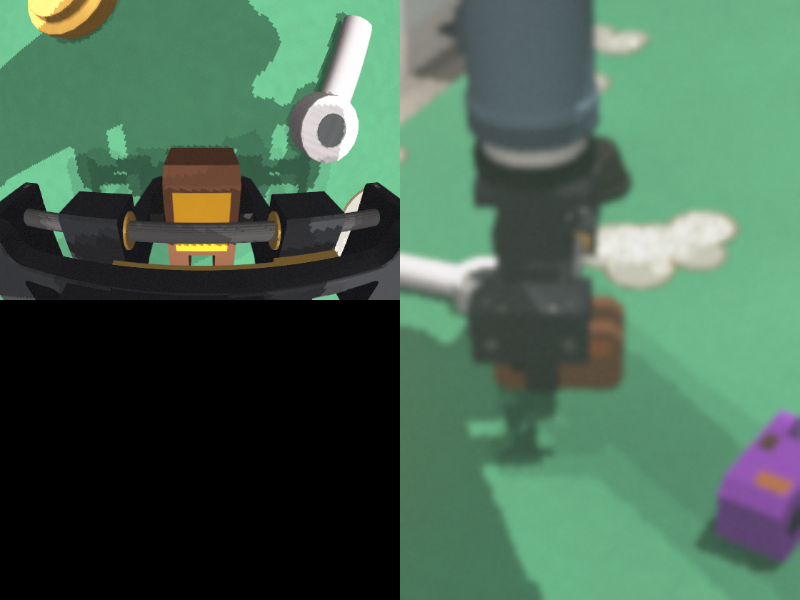

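Call:
send_rows --plan '[{"fingers":56,"xyz":[0,0,0],"roll":0},{"fingers":56,"xyz":[0,0,0],"roll":0},{"fingers":56,"xyz":[0,0,0],"roll":0},{"fingers":56,"xyz":[0,0,-20],"roll":0},{"fingers":56,"xyz":[0,0,-60],"roll":0},{"fingers":56,"xyz":[0,20,-100],"roll":0},{"fingers":70,"xyz":[0,50,-110],"roll":0},{"fingers":70,"xyz":[0,50,-110],"roll":0},{"fingers":70,"xyz":[0,50,-110],"roll":0}]'

```text
time_s: 12.85
eef_pos: [0.6204, 0.0357, 0.116]
tcp_rot: [-0.001, 0.835, -0.55, 0.0]
ft_force: [0.5, 0.5, -0.1]
opening: 0.07
```

```bash
python3 look.py 9 wrist;python3 - <<'E'
import cv2
a=cv2.imread("pics/wrist9.png");cv2.imwrite("pics/c9.png",cv2.resize(a[60:280,200:400],None,fx=2.7,fy=2.7,interpolation=cv2.INTER_CUBIC))
E
```

```text
12.85 [0.6204 0.0357 0.116 ] yaw -66.67 [-0.75  0.88  0.97  1.74 -0.85  1.   -0.61] F [ 0.5  0.5 -0.1] 0.06997444991169499
```

View pics/c9.png

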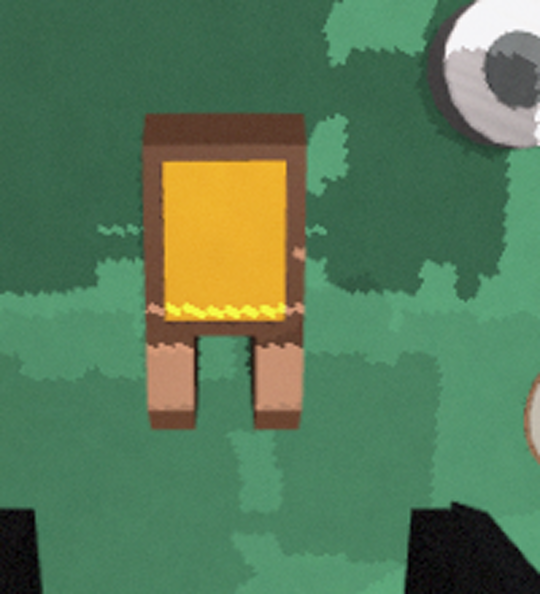

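```bash
python3 - <<'E'
from h import *
import pickle
m,s=pickle.load(open("wrist9.pkl","rb"))
T=lambda p,z: totool(onz(m,np.array(p)/2.7+[200,60],z)-s["eef_pos"],s).round(1)
for n,p,z in(("-34",[[145,146],[305,146]],.046),("-42",[[147,115],[304,115]],.038),("+34",[[148,411],[301,411]],.046),("+42",[[150,428],[299,428]],.038)):
    t=T(p,z);print(n,t[:,:2].tolist(),t[:,:2].mean(0))
E
```

```text
-34 [[-17.4, -73.4], [21.6, -73.5]] [  2.1  -73.45]
-42 [[-17.5, -81.2], [22.1, -81.3]] [  2.3  -81.25]
+34 [[-17.8, -5.5], [22.0, -5.6]] [ 2.1  -5.55]
+42 [[-18.1, 2.0], [22.3, 2.0]] [2.1 2. ]
```

Call:
send_rows --plan '[{"fingers":70,"xyz":[1,-39.5,40],"roll":0},{"fingers":70,"xyz":[1,-39.5,80],"roll":0},{"fingers":70,"xyz":[1,-39.5,100],"roll":0},{"fingers":70,"xyz":[1,-39.5,111],"roll":0},{"fingers":70,"xyz":[1,-39.5,111],"roll":0},{"fingers":30,"xyz":[1,-39.5,111],"roll":0},{"fingers":30,"xyz":[1,-39.5,111],"roll":0},{"fingers":30,"xyz":[1,-39.5,111],"roll":0},{"fingers":30,"xyz":[1,-39.5,111],"roll":0},{"fingers":30,"xyz":[1,-39.5,111],"roll":0},{"fingers":30,"xyz":[1,-39.5,111],"roll":0}]' --grip_force 30

```text
time_s: 14.0
eef_pos: [0.657, 0.0507, 0.0046]
tcp_rot: [-0.001, 0.836, -0.549, -0.0]
ft_force: [-2.6, 1.6, 5.4]
opening: 0.0398
```

Call:
send_rows --plan '[{"fingers":30,"xyz":[0,0,-25],"roll":0},{"fingers":30,"xyz":[0,0,-60],"roll":0},{"fingers":30,"xyz":[0,0,-100],"roll":0},{"fingers":30,"xyz":[20,35,-125],"roll":0.03},{"fingers":30,"xyz":[40,70,-145],"roll":0.06},{"fingers":30,"xyz":[60,102,-145],"roll":0.09},{"fingers":30,"xyz":[80,136,-145],"roll":0.12},{"fingers":30,"xyz":[100,170,-145],"roll":0.15},{"fingers":30,"xyz":[120,204,-145],"roll":0.18},{"fingers":30,"xyz":[140,238,-145],"roll":0.21},{"fingers":30,"xyz":[160,272,-145],"roll":0.243},{"fingers":30,"xyz":[180,306,-145],"roll":0.243},{"fingers":30,"xyz":[200,340,-145],"roll":0.243},{"fingers":30,"xyz":[220,374,-145],"roll":0.243},{"fingers":30,"xyz":[240,408,-145],"roll":0.243},{"fingers":30,"xyz":[250,425,-145],"roll":0.243},{"fingers":30,"xyz":[250,425,-145],"roll":0.243},{"fingers":30,"xyz":[250,425,-145],"roll":0.243},{"fingers":30,"xyz":[250,425,-145],"roll":0.243},{"fingers":30,"xyz":[250,425,-145],"roll":0.243}]'

```text
time_s: 16.0
eef_pos: [0.3666, -0.3467, 0.1484]
tcp_rot: [-0.0, 0.764, -0.646, -0.0]
ft_force: [0.5, -0.3, -5.2]
opening: 0.0397
```

```bash
python3 look.py 10 wrist
```

```text
16.0 [ 0.3666 -0.3467  0.1484] yaw -80.43 [-0.11  0.68  1.07  2.03 -0.77  0.9  -0.01] F [ 0.5 -0.3 -5.2] 0.03967158558944047
```

View pics/wrist10.png

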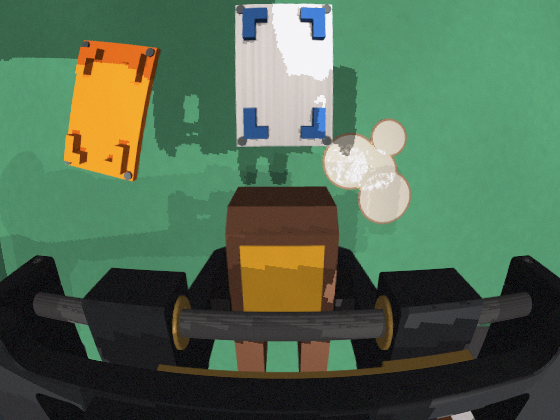

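```bash
python3 - <<'E'
import cv2
a=cv2.imread("pics/wrist10.png");cv2.imwrite("pics/c10.png",cv2.resize(a[0:160,220:350],None,fx=3.75,fy=3.75,interpolation=cv2.INTER_CUBIC))
cv2.imwrite("pics/c10b.png",cv2.resize(a[175:320,210:355],None,fx=4,fy=4,interpolation=cv2.INTER_CUBIC))
E
```

```text
(no output)
```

View pics/c10.png

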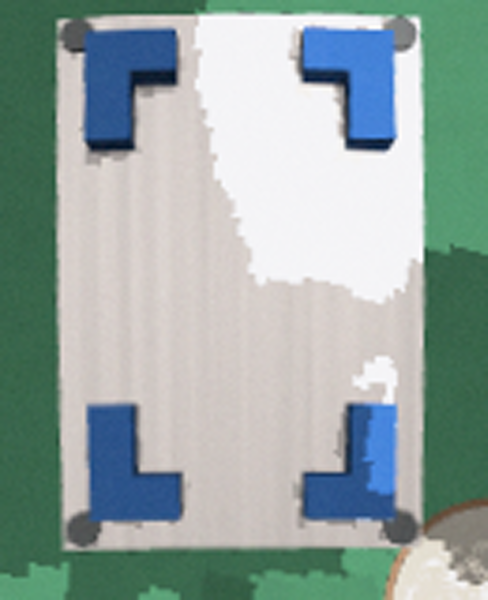

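View pics/c10b.png

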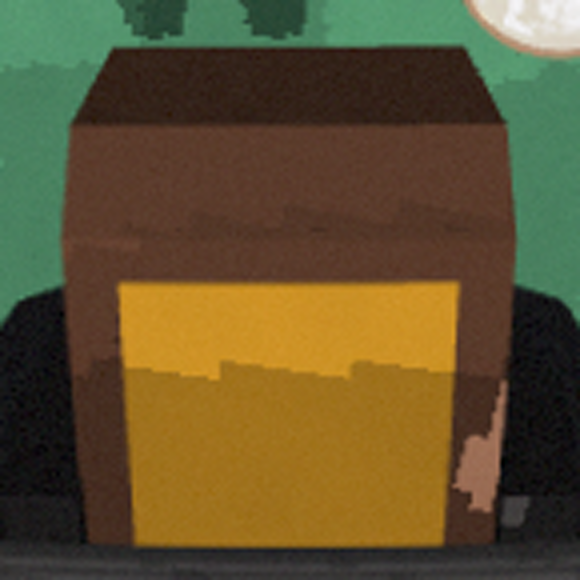

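```bash
python3 - <<'E'
from h import *
import pickle
m,s=pickle.load(open("wrist10.pkl","rb"))
def T(p,z,k,o):
    t=totool(onz(m,np.array(p)/k+o,z)-s["eef_pos"],s)[:,:2]; return t
a=(3.75,[220,0])
for n,p,z in(("blue",[[85,32],[394,30],[394,520],[90,520]],.024),("plate",[[57,20],[420,17],[423,547],[63,550]],.010)):
    t=T(p,z,*a);d=t[2]+t[3]-t[0]-t[1];print(n,t.round(1).tolist(),t.mean(0).round(1),"ang",np.degrees(np.arctan2(d[0],d[1])).round(2))
zc=s["eef_pos"][2]+.019; b=(4,[210,175])
for p,dz in(([[72,125],[507,125]],.015),([[62,240],[516,240]],.023),([[115,47],[465,47]],-.015)): 
    t=T(p,zc+dz,*b);print(t.round(1).tolist(),t.mean(0).round(1))
E
```

```text
blue [[-31.4, -163.7], [36.5, -164.3], [36.9, -52.3], [-30.7, -52.2]] [   2.8 -108.1] ang 0.31
plate [[-39.7, -171.6], [44.4, -172.6], [45.8, -44.7], [-38.9, -43.8]] [   2.9 -108.2] ang 0.5
[[-18.5, -42.8], [21.1, -42.9]] [  1.3 -42.8]
[[-18.6, -34.8], [21.1, -34.8]] [  1.3 -34.8]
[[-18.4, -42.7], [21.2, -42.7]] [  1.4 -42.7]
```

Call:
send_rows --plan '[{"fingers":30,"xyz":[1,-30,10],"roll":0},{"fingers":30,"xyz":[1,-65,30],"roll":0},{"fingers":30,"xyz":[1,-95,60],"roll":0},{"fingers":30,"xyz":[1,-107,90],"roll":0},{"fingers":30,"xyz":[1,-107,104],"roll":0},{"fingers":30,"xyz":[1,-107,108],"roll":0},{"fingers":30,"xyz":[1,-107,108],"roll":0},{"fingers":30,"xyz":[1,-107,108],"roll":0}]'

```text
time_s: 16.85
eef_pos: [0.4711, -0.3324, 0.0421]
tcp_rot: [0.0, 0.762, -0.647, 0.001]
ft_force: [-0.4, -0.5, -5.1]
opening: 0.0399
```

```bash
python3 look.py 11 wrist side scene;python3 - <<'E'
import cv2,numpy as np
w=cv2.imread("pics/wrist11.png");a=cv2.imread("pics/scene11.png");b=cv2.imread("pics/side11.png")
o=np.zeros((600,800,3),np.uint8);o[:,:400]=cv2.resize(w[150:330,200:360],(400,600)) if 0 else cv2.resize(w[140:320,222:342],(400,600),interpolation=2);o[:300,400:]=cv2.resize(a[150:210,130:210],(400,300),interpolation=2);o[300:,400:]=cv2.resize(b[130:205,320:420],(400,300),interpolation=2);cv2.imwrite("pics/c11.png",o)
E
```

```text
16.85 [ 0.4711 -0.3324  0.0421] yaw -80.65 [-0.07  0.91  0.87  1.88 -0.96  0.83 -0.08] F [-0.4 -0.5 -5.1] 0.039911226570051764
```

View pics/c11.png

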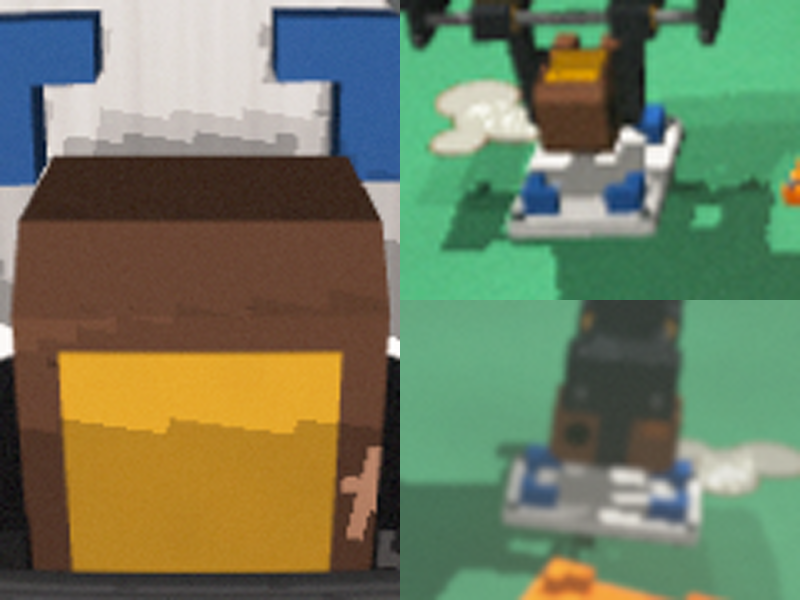

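```bash
python3 - <<'E'
from h import *
import pickle
m,s=pickle.load(open("wrist11.pkl","rb"))
T=lambda p,z: totool(onz(m,np.array(p)/(10/3)+[222,140],z)-s["eef_pos"],s)[:,:2].round(1).tolist()
print("side inner",T([[45,130],[333,130]],.024),"end inner",T([[70,84],[300,84]],.024),"block tips",T([[102,40],[272,40]],.024))
print("part -42 low",T([[50,157],[348,157]],.0461),"-42 up",T([[19,221],[384,221]],.0761))
E
```

```text
side inner [[-23.1, -41.4], [21.8, -41.4]] end inner [[-18.9, -48.6], [16.5, -48.6]] block tips [[-13.8, -55.4], [12.1, -55.4]]
part -42 low [[-19.2, -42.5], [21.2, -42.5]] -42 up [[-18.6, -42.8], [21.3, -42.8]]
```

Call:
send_rows --plan '[{"fingers":30,"xyz":[-2,-2,0],"roll":0},{"fingers":30,"xyz":[-2,-2,0],"roll":0},{"fingers":30,"xyz":[-2,-2,0],"roll":0},{"fingers":30,"xyz":[-2,-2,6],"roll":0},{"fingers":30,"xyz":[-2,-2,6],"roll":0}]'

```text
time_s: 17.5
eef_pos: [0.4728, -0.3286, 0.0339]
tcp_rot: [0.0, 0.763, -0.646, -0.001]
ft_force: [0.5, 0.3, -5.3]
opening: 0.0395
```

```bash
python3 look.py 12 wrist;python3 - <<'E'
import cv2,numpy as np
w=cv2.imread("pics/wrist12.png")
cv2.imwrite("pics/c12.png",cv2.resize(w[130:230,212:352],(800,571),interpolation=2))
E
```

```text
17.5 [ 0.4728 -0.3286  0.0339] yaw -80.55 [-0.07  0.92  0.86  1.88 -0.97  0.82 -0.08] F [ 0.5  0.3 -5.3] 0.03953673471533997
```

View pics/c12.png

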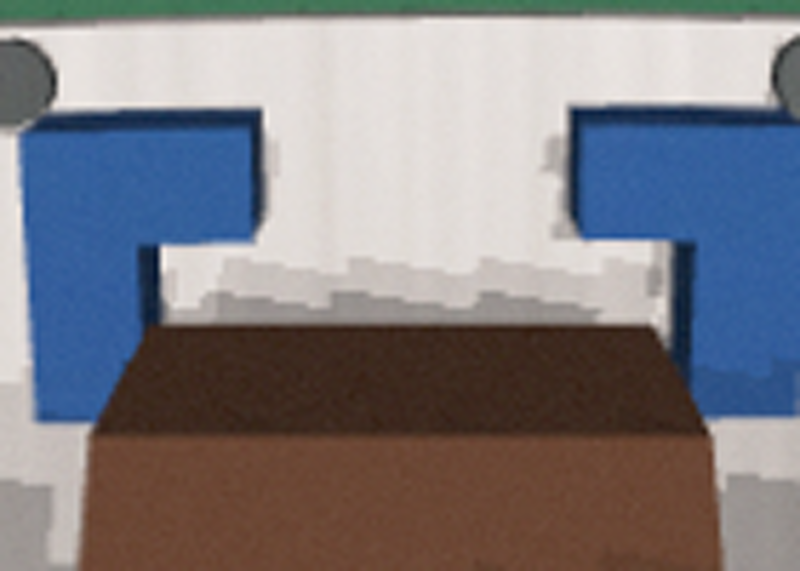

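```bash
python3 - <<'E'
from h import *
import pickle
m,s=pickle.load(open("wrist12.pkl","rb"))
T=lambda p,z: totool(onz(m,np.array(p)/(800/140)+[212,130],z)-s["eef_pos"],s)[:,:2].round(1).tolist()
print("side inner",T([[138,280],[695,280]],.024),"end inner",T([[200,243],[620,240]],.024),"tips",T([[252,200],[580,200]],.024),"outer end",T([[20,128],[795,122]],.024))
z=s["eef_pos"][2]
print("part -42 low",T([[150,325],[650,325]],z+.004),"up",T([[92,435],[712,435]],z+.034))
E
```

```text
side inner [[-21.5, -43.2], [26.6, -43.2]] end inner [[-16.0, -46.4], [20.0, -46.7]] tips [[-11.5, -50.1], [16.5, -50.2]] outer end [[-31.4, -56.6], [34.9, -57.2]]
part -42 low [[-18.7, -42.6], [20.9, -42.7]] up [[-18.5, -42.9], [21.0, -42.9]]
```

Call:
send_rows --plan '[{"fingers":30,"xyz":[1,0,3],"roll":0},{"fingers":30,"xyz":[1,0,7],"roll":0},{"fingers":30,"xyz":[1,0,11],"roll":0},{"fingers":30,"xyz":[1,0,14],"roll":0},{"fingers":30,"xyz":[1,0,17],"roll":0},{"fingers":30,"xyz":[1,0,19],"roll":0},{"fingers":30,"xyz":[1,0,19],"roll":0},{"fingers":30,"xyz":[1,0,19],"roll":0}]'

```text
time_s: 18.35
eef_pos: [0.4734, -0.3301, 0.0158]
tcp_rot: [0.0, 0.763, -0.647, 0.0]
ft_force: [0.3, -1.2, -5.3]
opening: 0.0398
```

```bash
python3 look.py 13 wrist;python3 - <<'E'
import cv2,numpy as np
w=cv2.imread("pics/wrist13.png")
cv2.imwrite("pics/c13.png",cv2.resize(w[130:230,212:352],(800,571),interpolation=2))
E
```

```text
18.35 [ 0.4734 -0.3301  0.0158] yaw -80.56 [-0.05  0.95  0.83  1.88 -1.    0.8  -0.06] F [ 0.3 -1.2 -5.3] 0.03976075847122023
```

View pics/c13.png

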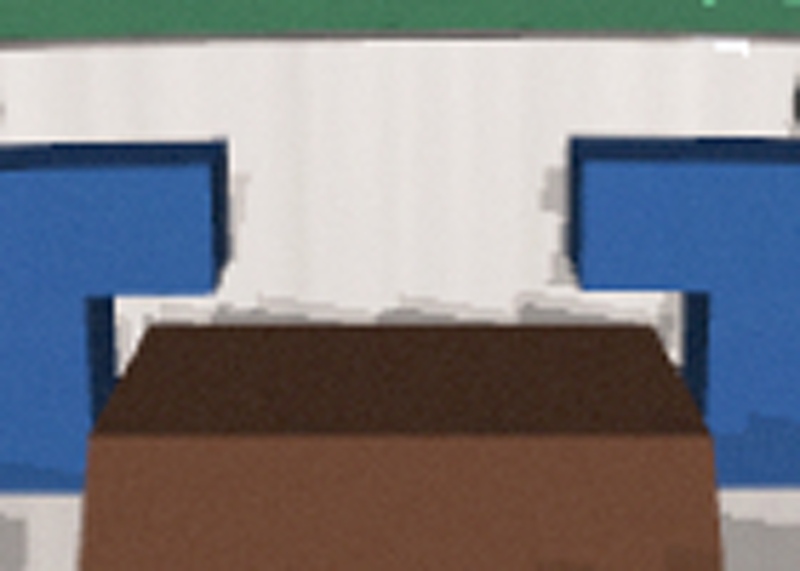

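Call:
send_rows --plan '[{"fingers":30,"xyz":[0,0,1],"roll":0},{"fingers":30,"xyz":[0,0,2],"roll":0},{"fingers":30,"xyz":[0,0,2.5],"roll":0},{"fingers":30,"xyz":[0,0,2.5],"roll":0}]'

```text
time_s: 18.8
eef_pos: [0.4735, -0.3302, 0.0145]
tcp_rot: [-0.001, 0.763, -0.647, 0.0]
ft_force: [-2.5, 4.4, 8.5]
opening: 0.0397
```

Call:
send_rows --plan '[{"fingers":50,"xyz":[0,0,-1],"roll":0},{"fingers":60,"xyz":[0,0,-1],"roll":0},{"fingers":60,"xyz":[0,0,-1],"roll":0},{"fingers":60,"xyz":[0,0,-1],"roll":0},{"fingers":60,"xyz":[0,0,-20],"roll":0},{"fingers":60,"xyz":[0,0,-50],"roll":0},{"fingers":60,"xyz":[0,20,-90],"roll":0},{"fingers":60,"xyz":[0,50,-130],"roll":0},{"fingers":60,"xyz":[0,60,-140],"roll":0},{"fingers":60,"xyz":[0,60,-140],"roll":0},{"fingers":60,"xyz":[0,60,-140],"roll":0}]'

```text
time_s: 19.9
eef_pos: [0.4151, -0.339, 0.1528]
tcp_rot: [-0.001, 0.763, -0.646, -0.0]
ft_force: [-0.3, -0.5, 0.7]
opening: 0.0599
```

```bash
python3 look.py 14 wrist scene side;python3 - <<'E'
import cv2,numpy as np
w=cv2.imread("pics/wrist14.png");a=cv2.imread("pics/scene14.png");b=cv2.imread("pics/side14.png")
o=np.zeros((600,800,3),np.uint8);o[:,:400]=cv2.resize(w[40:250,212:352],(400,600),interpolation=2);o[:300,400:]=cv2.resize(a[150:210,130:210],(400,300),interpolation=2);o[300:,400:]=cv2.resize(b[130:205,320:420],(400,300),interpolation=2);cv2.imwrite("pics/c14.png",o)
E
```

```text
19.9 [ 0.4151 -0.339   0.1528] yaw -80.5 [-0.14  0.72  1.06  1.95 -0.78  0.95 -0.1 ] F [-0.3 -0.5  0.7] 0.05990798216155302
```

View pics/c14.png

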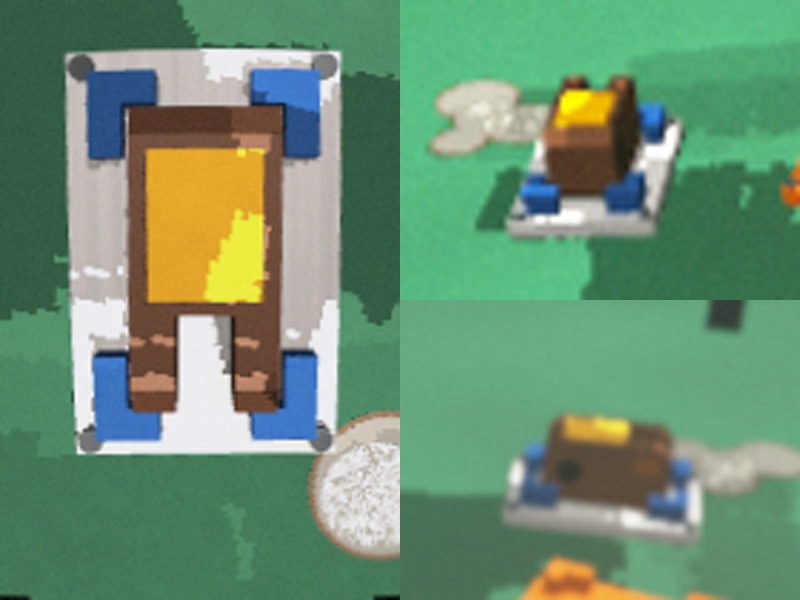

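View pics/scene14.png

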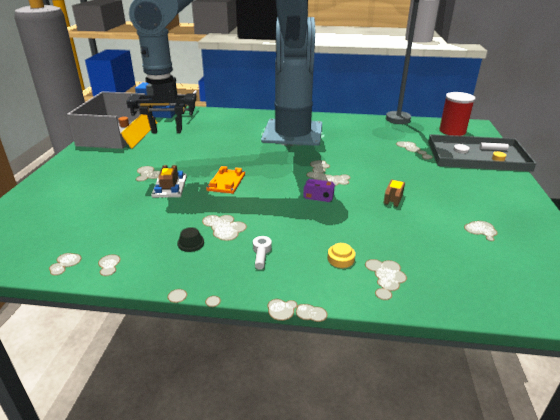

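```bash
python3 - <<'E'
from h import *
import pickle
m,s=pickle.load(open("wrist14.pkl","rb"))
T=lambda p,z: totool(onz(m,np.array(p)*[.35,.35]+[212,40],z)-s["eef_pos"],s)[:,:2]
b=T([[87,72],[320,70],[318,440],[95,440]],.024);print(b.round(1).tolist(),b.mean(0))
e=T([[129,107],[281,107],[281,410],[131,410]],.048);print(e.round(1).tolist(),e.mean(0))
a=cv2.imread("pics/scene0.png");c=cv2.imread("pics/scene14.png")
d=cv2.absdiff(a,c).max(2)
for n,(x,y) in dict(B=(395,193),purple=(320,190),rod=(261,250),cap=(341,255),plug=(190,239),orange=(227,179)).items(): print(n,d[y-15:y+15,x-18:x+18].mean().round(1))
E
```

```text
[[-31.9, -114.5], [35.8, -115.2], [37.3, -3.1], [-31.4, -3.1]] [  2.48078476 -58.96843358]
[[-17.8, -101.4], [22.4, -101.4], [23.5, -18.3], [-18.2, -18.2]] [  2.49157488 -59.84222269]
B 13.8
purple 33.2
rod 5.3
cap 5.5
plug 4.7
orange 10.7
```

```bash
python3 - <<'E'
from h import *
for n in("scene","side"):
  for k in("0","14"):
    i=cv2.imread(f"pics/{n}{k}.png");H=hsv(i);h,s,v=[H[...,q].astype(int) for q in range(3)]
    for nm,mk in(("purple",(h>130)&(h<160)&(s>80)),("yellow",(h>22)&(h<34)&(s>140))):
        print(n,k,nm,[(c.round(1).tolist(),int(a)) for c,a,l in blobs(mk,60)])
print(manip.state()["ft_force"].round(1)); print(manip.hand_in())
E
```

```text
scene 0 purple [([318.6, 189.6], 503)]
scene 0 yellow [([226.1, 178.9], 244), ([395.9, 183.8], 86), ([341.0, 251.3], 295)]
scene 14 purple [([318.6, 189.7], 507)]
scene 14 yellow [([131.9, 136.6], 127), ([225.9, 179.1], 255), ([396.0, 183.9], 87), ([341.3, 251.1], 288)]
side 0 purple [([312.9, 275.0], 902)]
side 0 yellow [([280.2, 358.5], 484)]
side 14 purple [([312.4, 275.4], 846)]
side 14 yellow [([517.3, 159.6], 1641), ([280.2, 358.4], 496)]
[ 0.3 -0.  -0.7]
the job is handed in; nothing more can be done
None
```

The upside-down knuckle is now in the blue-guided cradle, yellow face up and let go, and I handed the job in at about 20 s.

**How it was turned:** I gripped it at the solid end and tipped it up until it stood on its forked end. I re-gripped it lower, tipped it on over under control, then took it by the middle and set it in the pocket.

**Slip during tipping:** In the first tip the pads slipped about 5 mm along the part. It never fell; I let go while it stood on its end and took a new grip.

**Last checks:**
- **Fit:** The knuckle's centre is within about 1 mm of the pocket's centre. It measured 83 mm long at the height it would have lying on the floor, so it lies flat.
- **Clear of the robot:** The gripper was about 14 cm above the bench with no load on it.
- **Other things:** The other knuckle, the purple look-alike, the orange cradle and the brass cap are where they were to within a pixel or so. The rod end and the rubber plug looked unchanged.
- **Disagreement:** A plain image difference flagged the purple look-alike. Its position had not shifted by more than about half a pixel in either view, so I put that down to the moving shadow.
- **Wrist camera:** It read about 1–2 mm to one side. I allowed for this by measuring part and cradle in the same picture.

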